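# Trip test, then index the print head at its service notch

## Task

Get the print-head rig ready for a nozzle change. Press the test button on the trip box so that its lever drops, lift the lever back up until it stays up by itself, then slide the print head along its rail, away from the end where it is parked, until you feel its ball click into the notch. Finish while still holding the head gripped there; do not run it on into the far end of the rail, and leave the other things on the bench where they are.

Things in the scene. Friction and masses are not known exactly. Their poses are not given: they have to be found in the camera images.
- trip_box: White trip box fixed on the bench, 120 (x) x 80 (y) x 55 mm high. Origin: centre of its underside. Its front, the side towards which the lever drops, is its -x side. The test button is on top near the back, the lever's pivot on top near the front.
- button_top (a point): Centre of the top face of the round grey test button, 24 mm across, 13 mm proud of the box's top (68 mm above the bench), 70 mm behind the lever's pivot. It is pressed straight down.
- button (a joint): Travel of the test button, m: 0 out, 0.007 fully down. A spring returns it; about 3.5 N presses it fully down. The lever is tripped at 4 to 5 mm.
- lever_pivot (a point): Pivot of the lever, 67 mm above the bench, 35 mm in front of the box's middle (box x = -0.035, y = 0). The lever turns about a level axis along the box's y.
- lever_knob (a point): Centre of the lever's steel T-handle: a bar 16 mm in diameter and 30 mm long, along the box's y, at the end of an 8 mm rod, 55 mm from the pivot. It turns with the lever. In the box's frame it lies at pivot + 0.055*(sin(0.2 - a), 0, cos(0.2 - a)), a being the lever's joint value.
- lever (a joint): Angle of the lever, rad. 0: up, leaning 0.2 rad back over centre against its stop, where only its own weight keeps it. 1.7: dropped, lying level over the box's front edge, handle about 71 mm above the bench and 30 mm clear of the front face. Upright is at 0.2: above that it falls to 1.7, below that it falls to 0. The moving lever weighs about 60 g and turns freely.
- rail: The rail: aluminium base 110 (x) x 250 (y) mm with a black end block at each end (72 mm high) and two steel rods along y. Origin: centre of the underside. A steel strip 10 mm wide, on the blocks at x = +0.042, top 44 mm above the bench, sticks out at the ends by various amounts; it has one notch, a V 11 mm wide across it.
- head (a joint): Travel of the carriage along the rail's +y, m: 0 at the parked end, 0.15 at the far stop. The head's centre is at rail x = 0, y = -0.075 + travel. It starts between 0 and 0.025 and slides with about 1 N of drag. The notch lies somewhere between 0.060 and 0.120, elsewhere each time: it has to be felt (or its V in the strip seen).
- ball (a joint): Drop of the sprung 12 mm steel ball under the carriage, m: about 0.0016 on the plain strip, about 0.004 when centred in the notch. Dropping in, it draws the carriage ahead with 3 to 5 N over the last 5 mm; past the middle of the notch it holds it back with up to about 14 N before it rides out. Let go within 4 mm of the middle, the carriage centres itself and stays there.
- head_grip (a point): Where to grip the print head, a white upright block 26 x 26 mm, 44 mm high, faces along the rail's x and y: on its centre line, 94 mm above the bench, 19 mm under its top. It stands on the grey carriage, whose top is 69 mm above the bench, 44 mm long along y; at rail x = 0.025 to 0.052 its ball housing, 20 mm long, rises to 73 mm.
- ring_black: Black printed ring, 90 mm across, 30 mm high; to be left alone. Origin: centre of its underside.
- ring_white: White printed ring, 110 mm across, 35 mm high; to be left alone. Origin: centre of its underside.
- scraper: Spatula lying beyond the trip box, to be left alone.
- driver: Screwdriver lying between the robot and the rail, to be left alone.
- glue: White glue jar, 36 mm across, 100 mm high, to be left alone. Origin: centre of its underside.
- bin: Grey open bin 140 x 100 x 50 mm, to be left alone. Origin: centre of its underside.
There are look-alikes about, which are no part of the job. There is more than one size of the trip_box; the job needs the middle-sized.

How it is judged:
On the way, in this order (a step that is already met when the one before it is completed fails the run):
1. the test button is pressed (value of joint button above 0.002 m).
2. the lever has dropped (value of joint lever above 1.5 rad), for 0.1 s.
3. the lever is back up, let go, and stays up (value of joint lever below 0.08 rad and contact force between the fingers and lever below 0.1 N), for 0.2 s.
4. the head is gripped with its ball in the notch (value of joint ball above 0.003 m and ((contact force between the fingers and head_c0 above 0.5 N and contact force between the fingers and head_c1 above 0.5 N) or (contact force between the fingers and head_c2 above 0.5 N and contact force between the fingers and head_c3 above 0.5 N))), for 0.2 s.
At the end, for the whole second after the job is handed in: The head is gripped between the fingers and still (under 10 mm/s) with its ball well down in the notch (joint ball above 0.003, within about 1.5 mm of the notch's middle), the lever is up (within 0.08 rad of its stop) and the button is out (all of step 4 and value of joint lever below 0.08 rad and velocity of joint head between -0.01 and 0.01 m/s and value of joint button below 0.002 m); the arm keeps its last pose, push and grip.
It fails at once if the carriage was run on to the far end of the rail (value of joint head above 0.143 m).
It fails at once if another thing on the bench was moved by more than 30 mm (distance of any of ring_black, ring_white, scraper, driver, glue, bin from where it was at the start of the episode above 0.03 m).
It also fails if it takes over 72 s, if anything falls off the work surface, if the arm or the gripper's body presses on something with over 40 N, if the wrist force passes 120 N, or if a joint passes its speed limit or range.

## Robot

A 6-joint arm with a two-finger parallel gripper is mounted at the origin on the work surface. World frame = base frame: x ahead of the robot, y to its left, z up, the work surface at z = 0. Lengths are in m, angles in rad, forces in N, time in s.
With the tool pointing down it reaches from about 0.375 to 0.9 m from the base axis. Payload 3.1 kg.
Tool frame: the origin (TCP) lies midway between the tips of the shut fingers; the grasp point (between the pads) lies 19 mm behind it (pinch_z is the distance from the TCP to the grasp point, in m); z points along the fingers, y is the line along which they close (so a half turn about z gives the same grasp; the last joint's range is limited). The gripper opens to 85 mm and grips with 20 to 120 N. Pads are 22 mm wide; open, the fingers measure 114 mm over their backs; the gripper's body (76 mm by 85 mm) begins 54 mm behind the grasp point. The pads swing forward as they close: fully open they stand 13 mm farther back than shut.
Start: joints at [1.095, 0.527, 1.433, -0, 1.181, -0.178], TCP at [0.183, 0.597, 0.231] pointing down, gripper open.
Joint ranges: [-3.08, 3.08], [-0.75, 2.2], [0.22, 2.44], [-1.43, 4.57], [0, 2.65], [-2.85, 2.85]. Speed limits (rad/s): [2.79, 2.79, 3.14, 3.14, 3.14, 3.14].

## Interface

Orientations are given as a unit quaternion [x, y, z, w].
In Python, from station import sense, snapshot, camera_params, sign_off, pinch_z gives the robot as it stands. The module is installed in compiled form; this text tells all that it offers.
- The arm moves only by the shell command python3 -m handwheel 'ROWS' [FORCE]. ROWS is JSON, a list that holds one entry, the list of rows, each a list of 7 numbers: the turn, a rotation vector about the tool's x, y, z in degrees, then the shift along the tool's x, y, z in m, then the opening, from 0 (shut) to 1 (fully open). A call has 1 to 20 rows; each row shifts and turns the commanded pose from where the row before left it, along the tool's axes as they then stand; what a row does not reach is not made up. A row lasts 1/8 s, in which the tool goes at most 62.5 mm and 10.7 degrees, less where a joint would pass 70% of its speed; a pose out of reach is approached as far as the arm can. A call with a gripper value outside its range is refused whole. The fingers move at their own pace and stop on an object; FORCE is the grip in N (left out, the last holds). Time passes only in rows, so rows that do not move let the fingers close. It gives the time, the measured TCP pose, the force, the opening and the grip force at its end, in the units of the state.
- sense(): the state, without advancing time (a new reading comes with each control period).
- snapshot(name): name is "scene" or "top" or "wrist"; returns the picture (384x512x3 uint8, red, green, blue); there is no depth.
- camera_params(name): a dict with "fx", "fy", "cx", "cy" (pixels), "world_to_cam" (4x4, takes a point from world to camera coordinates); the wrist camera has in their place "mount" (4x4, takes a point from camera to tool coordinates, whose origin is the TCP and whose axes are the flange's). Camera axes: x right, y down, z forward; pixel columns grow to the right and rows downward; lengths in m; the calibration is good to about 2 mm. A picture is of the moment at which its call begins: read the wrist's pose just before it. camera_params takes no time and is no camera call.
- sign_off(): hands the job in; it is judged then, once.
The state is a dict: "t": time; "q": joint angles; "qd": joint speeds; "tau": joint torques, N m; "tcp_pos": TCP position; "tool_rot": TCP orientation; "force": force on the tool from outside, world axes, zero at the start; "ft_torque": the same for the moment, N m; "finger_gap": opening from 0.0 (shut) to 1.0 (fully open); "gripper_force": force on a finger pad.
Only numpy, scipy, OpenCV 4.12 (cv2) and the standard library are available. Lean on these libraries where they do the work, as an engineer would, in place of code of your own. Each camera call takes 0.05 s, during which the arm holds its last target. There are 200 camera calls.

## Working session

There is one attempt and no reset: what is moved stays moved. The work goes in short steps, Python scripts to look and compute and a shell command to move; the robot and the scene stay as the last step left them, time stands still between calls to the robot, and variables do not carry over. Pictures are saved under pics/ and viewed, at most 10 in all, crops included, and the job is handed in when it is done.

```bash
mkdir -p pics; python3 - <<'E'
from station import *
import cv2,json,numpy as np
s=sense();print({k:np.round(v,3).tolist() for k,v in s.items()},pinch_z if not callable(pinch_z) else pinch_z())
for n in("scene","top"):
    im=snapshot(n);cv2.imwrite(f"pics/{n}0.png",im[:,:,::-1])
    c=camera_params(n);print(n,{k:np.round(v,3).tolist() for k,v in c.items()})
print(camera_params("wrist"))
a=cv2.imread("pics/top0.png");cv2.imwrite("pics/top0b.png",cv2.resize(a,(800,600)))
E
```

```text
{'t': 0.0, 'q': [1.094, 0.528, 1.434, 0.0, 1.181, -0.179], 'qd': [-0.002, -0.0, -0.0, 0.0, 0.0, -0.0], 'tau': [-0.0, -44.235, -17.803, -0.0, 0.008, -0.0], 'tcp_pos': [0.183, 0.597, 0.23], 'tool_rot': [0.148, 0.989, -0.001, -0.0], 'force': [-0.268, 0.42, 0.044], 'ft_torque': [0.012, -0.012, -0.007], 'gripper_force': 0.0, 'finger_gap': 1.001} 0.0187
scene {'fx': 355.922, 'fy': 355.922, 'cx': 252.253, 'cy': 194.08, 'world_to_cam': [[-0.575, 0.818, -0.016, 0.316], [0.609, 0.415, -0.675, -0.223], [-0.545, -0.399, -0.737, 1.491], [0.0, 0.0, 0.0, 1.0]]}
top {'fx': 362.004, 'fy': 362.004, 'cx': 253.429, 'cy': 182.954, 'world_to_cam': [[0.017, -1.0, -0.003, -0.038], [-0.997, -0.016, -0.077, 0.518], [0.077, 0.004, -0.997, 1.154], [0.0, 0.0, 0.0, 1.0]]}
{'fx': 281.8750995049901, 'fy': 281.8750995049901, 'cx': 257.89348493387297, 'cy': 184.30548287557306, 'mount': array([[-3.87876837e-04, -9.56791321e-01, -2.90775200e-01,
         7.36460659e-02],
       [ 9.99999923e-01, -3.53628647e-04, -1.70330850e-04,
         6.37296267e-05],
       [ 6.01446381e-05, -2.90775244e-01,  9.56791385e-01,
        -1.42697506e-01],
       [ 0.00000000e+00,  0.00000000e+00,  0.00000000e+00,
         1.00000000e+00]])}
```

View pics/top0b.png

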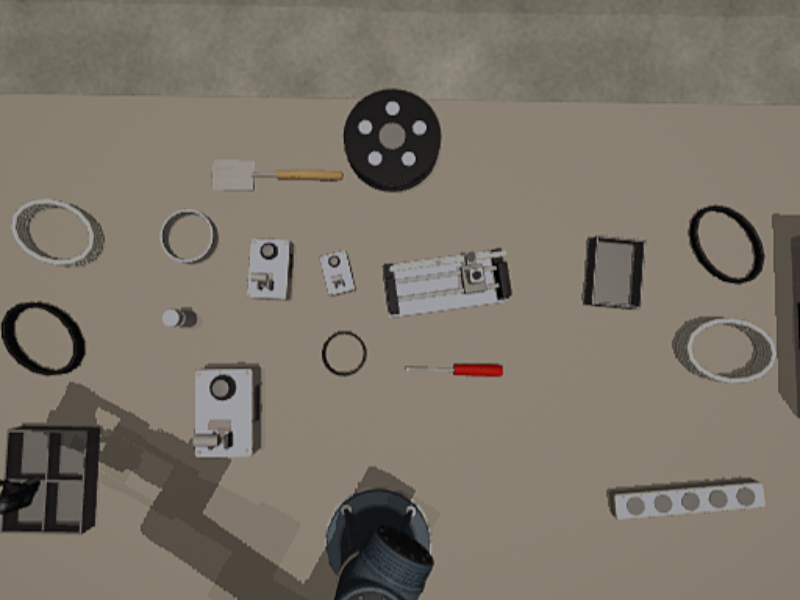

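View pics/scene0.png

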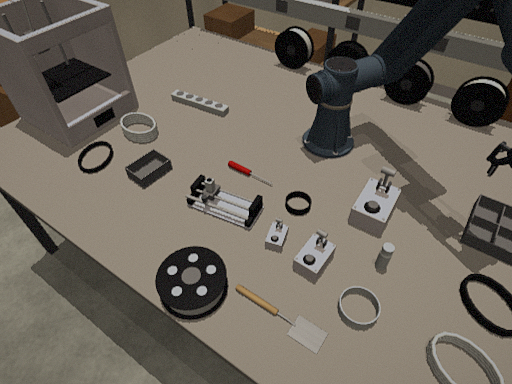

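Possible targets, in 800×600 top-view pixels:
- Trip boxes: large at (228,410), middle at (269,268), small at (337,272). The middle one measures about 42×62 px, which is roughly 80×120 mm.
- Rail: the only one is at (447,282), with its head parked at the right end (476,276). Rail +y therefore points image-left, which is world +y.
- The white bar with holes at (690,500) is not a rail.

I'll measure the box and rail next.

```bash
cat > h.py <<'E'
from station import *
import cv2,numpy as np
from scipy.spatial.transform import Rotation as R
def cam(n):
    c=camera_params(n)
    if n=="wrist":
        s=sense();T=np.eye(4);T[:3,:3]=R.from_quat(s["tool_rot"]).as_matrix();T[:3,3]=s["tcp_pos"];M=T@c["mount"]
    else: M=np.linalg.inv(c["world_to_cam"])
    return c,M
def ray(cm,uv,z):
    c,M=cm;uv=np.atleast_2d(np.array(uv,float))
    d=np.c_[(uv[:,0]-c["cx"])/c["fx"],(uv[:,1]-c["cy"])/c["fy"],np.ones(len(uv))]@M[:3,:3].T
    return M[:3,3]+d*((z-M[2,3])/d[:,2])[:,None]
def proj(cm,P):
    c,M=cm;p=(np.linalg.inv(M)@np.r_[P,1])[:3];return np.array([c["fx"]*p[0]/p[2]+c["cx"],c["fy"]*p[1]/p[2]+c["cy"]])
E
python3 - <<'E'
from h import *
cm=cam("top");im=cv2.imread("pics/top0.png")
def rect(mask,z,lo,name):
    for c in cv2.findContours(mask,cv2.RETR_EXTERNAL,cv2.CHAIN_APPROX_NONE)[0]:
        if cv2.contourArea(c)<lo: continue
        w=ray(cm,c.reshape(-1,2),z)[:,:2].astype(np.float32)
        r=cv2.minAreaRect(w);print(name,np.round(r[0],3),np.round(r[1],3),round(r[2],1),cv2.boundingRect(c))
hsv=cv2.cvtColor(im,cv2.COLOR_BGR2HSV)
white=((hsv[:,:,1]<45)&(hsv[:,:,2]>125)).astype(np.uint8)*255
white=cv2.morphologyEx(white,cv2.MORPH_CLOSE,np.ones((3,3)))
m=np.zeros_like(white);m[140:210,150:232]=white[140:210,150:232];rect(m,.055,60,"box")
m=np.zeros_like(white);m[150:210,240:335]=white[150:210,240:335];rect(m,.03,60,"rail")
dark=((hsv[:,:,2]<60)).astype(np.uint8)*255
m=np.zeros_like(dark);m[150:210,240:335]=dark[150:210,240:335];rect(m,.072,15,"blk")
print(ray(cm,[[268*.64,251*.64]],.068),ray(cm,[[476*.64,274*.64]],.113))
crop=np.hstack([im[140:210,145:245],im[140:210,240:340]])
cv2.imwrite("pics/crop0.png",cv2.resize(crop,None,fx=4,fy=4,interpolation=cv2.INTER_CUBIC))
E
```

```text
box [0.54 0.17] [0.219 0.258] 1.0 (150, 140, 82, 70)
rail [ 0.531 -0.138] [0.191 0.304] 0.9 (240, 150, 95, 60)
blk [ 0.509 -0.019] [0.098 0.022] 6.2 (245, 169, 10, 32)
blk [ 0.535 -0.238] [0.082 0.028] 8.8 (315, 165, 12, 27)
[[0.58043323 0.22758336 0.068     ]] [[ 0.53645379 -0.1824669   0.113     ]]
```

View pics/crop0.png

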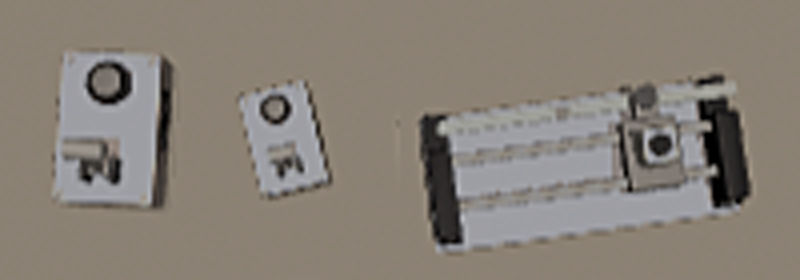

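The crop shows three things:
- **Middle trip box:** top corners at (62,52), (160,54), (155,207) and (55,205), with the button at (109,82).
- **Small box:** the look-alike, to its right.
- **Rail:** head at (657,147). A possible V in the strip at (562,113).

Next I'll work out the numbers from these corners.

```bash
python3 - <<'E'
from h import *
cm=cam("top");im=cv2.imread("pics/top0.png")
b,g,r=[im[:,:,i].astype(int) for i in range(3)]
print(im[200,240],im[160,165],im[190,300])
wm=((b>r-8)&(b>110)).astype(np.uint8)*255
for name,(x0,x1,y0,y1),z in(("box",(150,200,145,200),.055),("rail",(243,332,150,206),.01)):
    m=np.zeros_like(wm);m[y0:y1,x0:x1]=wm[y0:y1,x0:x1]
    m=cv2.morphologyEx(m,cv2.MORPH_CLOSE,np.ones((9,9)))
    c=max(cv2.findContours(m,cv2.RETR_EXTERNAL,cv2.CHAIN_APPROX_NONE)[0],key=cv2.contourArea)
    rr=cv2.minAreaRect(ray(cm,c.reshape(-1,2),z)[:,:2].astype(np.float32));print(name,np.round(rr[0],4),np.round(rr[1],4),rr[2])
f=lambda u,v:(u/4+145-.4,v/4+140-.4)
print("corners",ray(cm,[f(62,52),f(160,54),f(155,207),f(55,205)],.055)[:,:2].round(4).tolist())
print("button",ray(cm,[f(109,81)],.068).round(4))
g=lambda u,v:((u-400)/4+240-.4,v/4+140-.4)
print("strip ends",ray(cm,[g(442,127),g(734,88)],.044).round(4).tolist(),"notch",ray(cm,[g(562,113)],.044).round(4),"head",ray(cm,[g(660,145)],.113).round(4))
E
```

```text
[116 130 139] [170 164 163] [164 159 159]
box [0.5474 0.23  ] [0.0767 0.1193] 88.01312255859375
rail [ 0.5275 -0.1306] [0.1114 0.2483] 8.884651184082031
corners [[0.6073, 0.2677], [0.6069, 0.19], [0.4856, 0.1901], [0.4859, 0.2688]]
button [[0.5829 0.2266 0.068 ]]
strip ends [[0.5534, -0.0183, 0.044], [0.5885, -0.2505, 0.044]] notch [[ 0.5662 -0.1137  0.044 ]] head [[ 0.535  -0.1824  0.113 ]]
```

```bash
python3 -m handwheel '[[[0,0,-8.5,0,0,-0.01,0],[0,0,-8.5,0,0,-0.01,0],[0,0,0,-0.032,-0.037,-0.003,0],[0,0,0,-0.032,-0.037,-0.003,0],[0,0,0,-0.032,-0.037,-0.003,0],[0,0,0,-0.032,-0.037,-0.003,0],[0,0,0,-0.032,-0.037,-0.003,0],[0,0,0,-0.032,-0.037,-0.003,0],[0,0,0,-0.032,-0.037,-0.003,0],[0,0,0,-0.032,-0.037,-0.003,0],[0,0,0,-0.032,-0.037,-0.003,0],[0,0,0,-0.032,-0.037,-0.003,0],[0,0,0,0,0,0,0]]]'
python3 - <<'E'
from h import *
cm=cam("wrist");im=snapshot("wrist")[:,:,::-1].copy();cv2.imwrite("pics/w1.png",im);np.save("w1M.npy",cm[1])
# predicted marks
for P in([.5474,.23,.055],[.5824,.229,.068]): print(proj(cm,P).round(1))
b,g,r=[im[:,:,i].astype(int) for i in range(3)]
wm=((b>r-8)&(b>110)).astype(np.uint8)*255
c0=proj(cm,[.5474,.23,.055])
for c in cv2.findContours(cv2.morphologyEx(wm,cv2.MORPH_CLOSE,np.ones((9,9))),cv2.RETR_EXTERNAL,cv2.CHAIN_APPROX_NONE)[0]:
    if cv2.contourArea(c)<1500: continue
    rr=cv2.minAreaRect(ray(cm,c.reshape(-1,2),.055)[:,:2].astype(np.float32));print(np.round(rr[0],4),np.round(rr[1],4),rr[2],cv2.boundingRect(c))
E
```

```text
t: 1.72
tcp_pos: [0.5054, 0.2246, 0.2811]
tool_rot: [0.003, 1.0, -0.0, 0.001]
force: [-0.6, 0.7, 0.9]
finger_gap: -0.003
gripper_force: 0.0
[262.2 186.6]
[261.7 214. ]
[0.6065 0.3963] [0.1038 0.1022] 44.26296615600586 (342, 191, 74, 67)
[0.5392 0.0993] [0.077  0.0503] 15.203189849853516 (140, 151, 53, 60)
[ 0.5069 -0.0565] [0.0862 0.1469] 8.415404319763184 (0, 118, 91, 79)
```

View pics/w1.png

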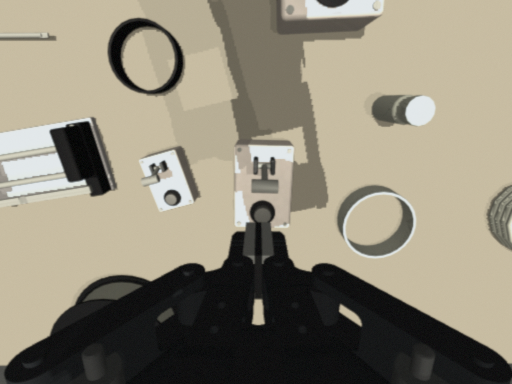

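The wrist view shows the middle box with its top from about (236,144) to (291,228). The button is at (262,211) and the lever bar at (265,186). The lever is up. I'll refine the position by edge rays.

```bash
python3 - <<'E'
from h import *
cm=(camera_params("wrist"),np.load("w1M.npy"));im=cv2.imread("pics/w1.png")
cv2.imwrite("pics/w1c.png",cv2.resize(im[130:240,215:315],None,fx=5,fy=5,interpolation=cv2.INTER_CUBIC))
print(proj(cm,[.5824,.2294,.068]),proj(cm,[.5234,.2294,.121]))
E
```

```text
[261.95766297 213.97826428] [262.47201598 183.84593485]
```

View pics/w1c.png

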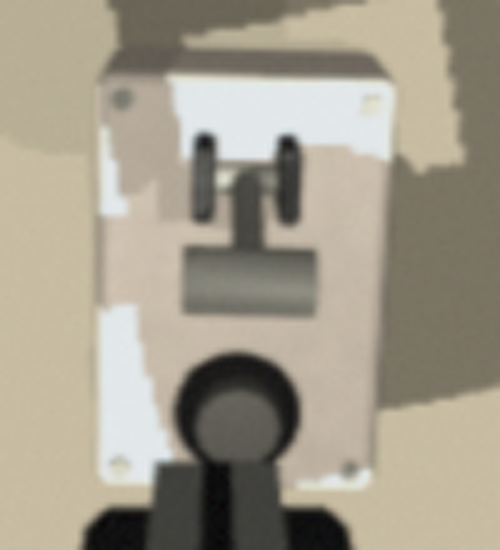

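```bash
python3 - <<'E'
from h import *
cm=(camera_params("wrist"),np.load("w1M.npy"))
f=lambda u,v:(u/5+215-.4,v/5+130-.4)
P=ray(cm,[f(100,77),f(395,82),f(373,488),f(98,485)],.055)[:,:2];print(P.round(4).tolist(),P.mean(0).round(4))
fr=P[:2].mean(0);bk=P[2:].mean(0);d=bk-fr;print("yaw",np.degrees(np.arctan2(d[1],d[0])),np.linalg.norm(d))
print("bar",ray(cm,[f(250,281)],.121).round(4),"ends",ray(cm,[f(185,281),f(315,281)],.129).round(4).tolist(),"button",ray(cm,[f(238,430)],.068).round(4),"pivot",ray(cm,[f(247,178)],.07).round(4))
E
```

```text
[[0.4899, 0.1939], [0.4917, 0.2713], [0.6086, 0.2686], [0.6072, 0.1897]] [0.5494 0.2309]
yaw -1.6816692110615414 0.117131201276854
bar [[0.5257 0.2318 0.121 ]] ends [[0.5231, 0.2174, 0.129], [0.5233, 0.2458, 0.129]] button [[0.5848 0.2297 0.068 ]] pivot [[0.5138 0.2321 0.07  ]]
```

```bash
python3 -m handwheel '[[[0,0,1.5,-0.041,0.0025,0,0],[0,0,0,-0.041,0.0025,0,0],[0,0,0,0,0,0.045,0],[0,0,0,0,0,0.045,0],[0,0,0,0,0,0.045,0],[0,0,0,0,0,0.045,0],[0,0,0,0,0,0,0]]]' ; python3 -m handwheel '[[[0,0,0,0,0,0.015,0],[0,0,0,0,0,0.01,0],[0,0,0,0,0,0.005,0],[0,0,0,0,0,0.005,0],[0,0,0,0,0,0,0]]]'
```

```text
t: 2.65
tcp_pos: [0.5806, 0.2315, 0.0975]
tool_rot: [0.013, 1.0, -0.001, -0.005]
force: [-0.4, 0.6, -0.3]
finger_gap: 0.002
gripper_force: 0.0
t: 3.28
tcp_pos: [0.5855, 0.231, 0.0667]
tool_rot: [0.014, 1.0, 0.0, 0.001]
force: [0.1, -0.1, 1.0]
finger_gap: 0.003
gripper_force: 0.7
```

```bash
python3 -m handwheel '[[[0,0,0,0,0,0.003,0],[0,0,0,0,0,0.002,0],[0,0,0,0,0,0.001,0],[0,0,0,0,0,0,0],[0,0,0,0,0,0,0]]]'
```

```text
t: 3.9
tcp_pos: [0.5855, 0.2311, 0.0611]
tool_rot: [0.014, 1.0, 0.0, 0.001]
force: [-1.5, 0.4, 6.0]
finger_gap: -0.002
gripper_force: 3.1
```

```bash
python3 -m handwheel '[[[0,0,0,0,0,-0.04,0],[0,0,0,0,0,-0.05,0],[0,0,0,0,0,-0.05,0],[0,0,0,0.03,0,-0.03,0.7],[0,0,0,0.04,0,-0.01,0.7],[0,0,0,0.04,0,0,0.7],[0,0,0,0.035,0,0,0.7],[0,0,0,0,0,0,0.7],[0,0,0,0,0,0,0.7]]]'
python3 - <<'E'
from h import *
cm=cam("wrist");im=snapshot("wrist")[:,:,::-1].copy();np.save("w2M.npy",cm[1])
p=proj(cm,[.459,.233,.071]);print(p,proj(cm,[.514,.232,.067]))
u,v=p.astype(int);print(u,v)
cv2.imwrite("pics/w2.png",im);y0=max(0,v-80);x0=max(0,u-90);print(x0,y0)
cv2.imwrite("pics/w2c.png",cv2.resize(im[y0:y0+130,x0:x0+180],None,fx=4,fy=4,interpolation=cv2.INTER_CUBIC))
E
```

```text
t: 5.03
tcp_pos: [0.441, 0.235, 0.2404]
tool_rot: [0.014, 1.0, 0.0, 0.001]
force: [1.0, -0.2, 0.9]
finger_gap: 0.698
gripper_force: 0.0
[256.6485845  181.55058585] [257.14322524 223.72822288]
256 181
166 101
```

View pics/w2c.png

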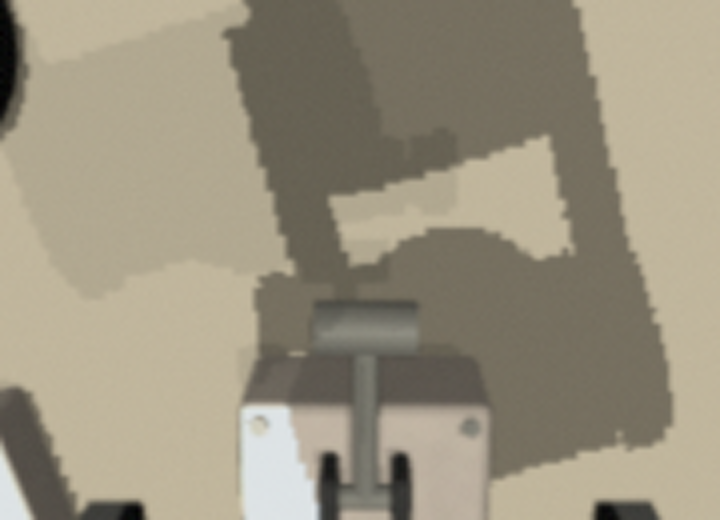

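The lever has dropped. Its bar is at crop (366,328), about 1 mm from the predicted position. I'll descend and grip the bar by its ends.

```bash
python3 -m handwheel '[[[0,0,0,-0.019,-0.002,0.02,0.7],[0,0,0,0,0,0.045,0.7],[0,0,0,0,0,0.045,0.7],[0,0,0,0,0,0.045,0.7],[0,0,0,0,0,0.025,0.7],[0,0,0,0,0,0.011,0.7],[0,0,0,0,0,0,0.7],[0,0,0,0,0,0,0.7]]]'; python3 -m handwheel '[[[0,0,0,0,0,0,0.2],[0,0,0,0,0,0,0.2],[0,0,0,0,0,0,0.2],[0,0,0,0,0,0,0.2],[0,0,0,0,0,0,0.2]]]' 20
```

```text
t: 6.08
tcp_pos: [0.4601, 0.2326, 0.0502]
tool_rot: [0.014, 1.0, 0.0, 0.001]
force: [0.4, -0.2, 0.5]
finger_gap: 0.702
gripper_force: 0.0
t: 6.7
tcp_pos: [0.4596, 0.2333, 0.0504]
tool_rot: [0.014, 1.0, 0.001, 0.001]
force: [-1.3, 4.0, 6.8]
finger_gap: 0.349
gripper_force: 24.0
```

```bash
python3 -m handwheel '[[[0,0,0,-0.0015,0,-0.0092,0.2],[0,0,0,-0.003,0,-0.0088,0.2],[0,0,0,-0.0044,0,-0.0082,0.2],[0,0,0,-0.0058,0,-0.0073,0.2],[0,0,0,-0.0069,0,-0.0063,0.2]]]'; python3 -m handwheel '[[[0,0,0,-0.0079,0,-0.005,0.2],[0,0,0,-0.0086,0,-0.0036,0.2],[0,0,0,-0.0091,0,-0.0021,0.2],[0,0,0,-0.0093,0,-0.0005,0.2],[0,0,0,-0.0077,0,0.0008,0.2],[0,0,0,0,0,0,0.2],[0,0,0,0,0,0,0.2]]]'
```

```text
t: 7.32
tcp_pos: [0.4784, 0.2327, 0.0888]
tool_rot: [0.014, 1.0, 0.001, -0.002]
force: [-2.2, 6.1, -2.3]
finger_gap: 0.347
gripper_force: 21.7
t: 8.2
tcp_pos: [0.523, 0.2314, 0.1002]
tool_rot: [0.014, 1.0, 0.001, 0.0]
force: [-1.4, 4.6, 5.6]
finger_gap: 0.344
gripper_force: 22.0
```

```bash
python3 -m handwheel '[[[0,0,0,0,0,0,0.7],[0,0,0,0,0,0,0.7],[0,0,0,0,0,0,0.7],[0,0,0,0,0,0,0.7],[0,0,0,0,0,-0.03,0.7],[0,0,0,0,0,-0.045,0.7],[0,0,0,0,0,-0.045,0.7],[0,0,0,0.02,0,-0.03,0.7],[0,0,0,0,0,0,0.7]]]'
python3 - <<'E'
from h import *
cm=cam("wrist");im=snapshot("wrist")[:,:,::-1].copy()
p=proj(cm,[.5255,.2315,.121]);print(p);u,v=p.astype(int)
cv2.imwrite("pics/w3c.png",cv2.resize(im[v-60:v+60,u-70:u+70],None,fx=4,fy=4,interpolation=cv2.INTER_CUBIC))
E
```

```text
t: 9.32
tcp_pos: [0.5034, 0.2316, 0.252]
tool_rot: [0.013, 1.0, 0.001, 0.002]
force: [-0.0, 0.0, -0.7]
finger_gap: 0.697
gripper_force: 0.0
[258.37538623 195.36960664]
```

View pics/w3c.png

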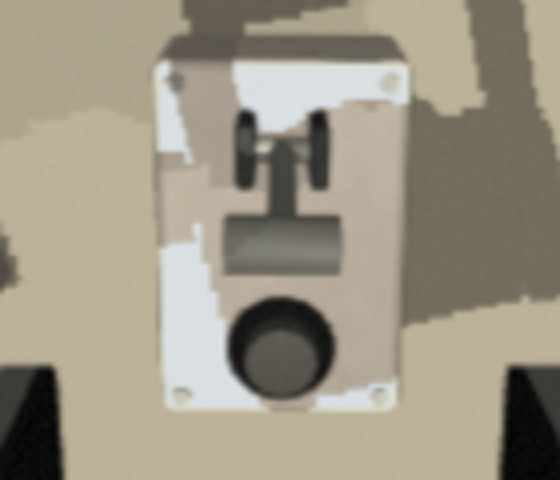

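The lever is up, with its bar at (282,243) in the crop, and the button is out. I'll move on to the rail.

```bash
python3 -m handwheel '[[[0,0,0,0,-0.046,0,0.85],[0,0,0,0,-0.046,0,0.85],[0,0,0,0,-0.046,0,0.85],[0,0,0,0,-0.046,0,0.85],[0,0,0,0,-0.046,0,0.85],[0,0,0,0,-0.046,0,0.85],[0,0,0,0,-0.046,0,0.85],[0,0,0,0,-0.046,0,0.85],[0,0,-10.5,0,0,0,0.85],[0,0,0,0,0,0,0.85]]]'
python3 - <<'E'
from h import *
cm=cam("wrist");im=snapshot("wrist")[:,:,::-1].copy();np.save("w4M.npy",cm[1]);cv2.imwrite("pics/w4.png",im)
c=np.array([.5275,-.1306]);a=np.radians(8.9);ex=np.array([np.cos(a),np.sin(a)]);ey=np.array([-np.sin(a),np.cos(a)])
print("head",proj(cm,[*(c-.0523*ey),.113]),"notch",proj(cm,[*(c+.042*ex+.0107*ey),.044]),"ctr",proj(cm,[*c,.01]))
cv2.imwrite("pics/w4c.png",cv2.resize(im[90:290,140:400],None,fx=3,fy=3,interpolation=cv2.INTER_CUBIC))
E
```

```text
t: 10.62
tcp_pos: [0.4925, -0.1373, 0.2478]
tool_rot: [-0.076, 0.997, 0.001, -0.001]
force: [0.1, 0.3, -0.1]
finger_gap: 0.847
gripper_force: 0.0
head [209.47700931 207.45128819] notch [266.87544202 217.71463465] ctr [258.64782326 180.40418469]
```

View pics/w4c.png

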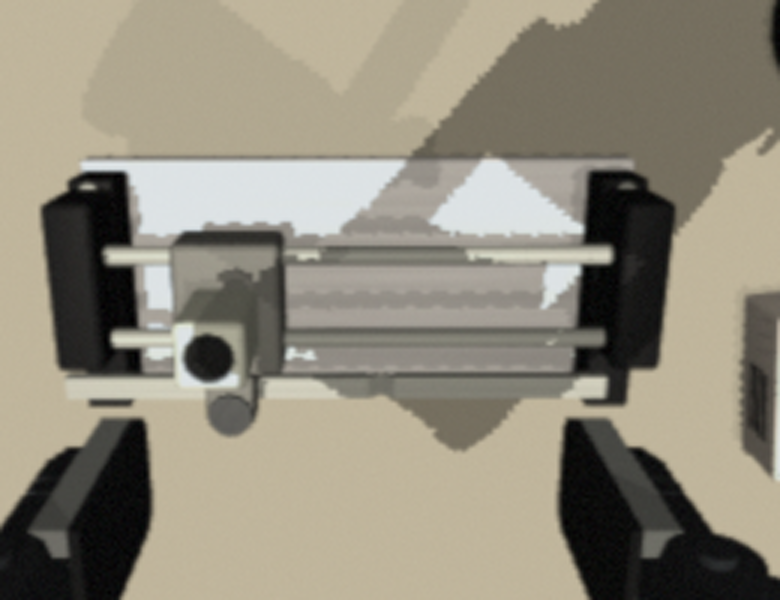

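The head top is at crop (208,354), matching the prediction to within 1 px. The faint V in the strip is at (380,386), which puts the notch at about 0.086 travel against 0.023 for the head now. I'll grip the head across its ±y faces.

```bash
python3 -m handwheel '[[[0,0,0,-0.018,-0.0255,0,0.6],[0,0,0,-0.018,-0.0255,0,0.6],[0,0,0,0,0,0.04,0.6],[0,0,0,0,0,0.04,0.6],[0,0,0,0,0,0.04,0.6],[0,0,0,0,0,0.03,0.6],[0,0,0,0,0,0.015,0.6],[0,0,0,0,0,0.007,0.6],[0,0,0,0,0,0,0.6],[0,0,0,0,0,0,0.6]]]'; python3 -m handwheel '[[[0,0,0,0,0,0,0.1],[0,0,0,0,0,0,0.1],[0,0,0,0,0,0,0.1],[0,0,0,0,0,0,0.1],[0,0,0,0,0,0,0.1]]]' 25
```

```text
t: 11.92
tcp_pos: [0.5374, -0.1818, 0.0786]
tool_rot: [-0.078, 0.997, -0.001, 0.001]
force: [-0.9, -0.1, 0.7]
finger_gap: 0.603
gripper_force: 0.0
t: 12.55
tcp_pos: [0.5372, -0.182, 0.0784]
tool_rot: [-0.078, 0.997, -0.001, 0.001]
force: [-0.7, -1.0, 6.2]
finger_gap: 0.301
gripper_force: 27.3
```

```bash
python3 -m handwheel '[[[0,0,0,0,0.008,0,0.1],[0,0,0,0,0.01,0,0.1],[0,0,0,0,0.01,0,0.1],[0,0,0,0,0.01,0,0.1],[0,0,0,0,0.01,0,0.1],[0,0,0,0,0.004,0,0.1],[0,0,0,0,0,0,0.1],[0,0,0,0,0,0,0.1]]]'; for i in 1; do python3 -m handwheel '[[[0,0,0,0,0.002,0,0.1],[0,0,0,0,0,0,0.1]]]'; done;  python3 -m handwheel '[[[0,0,0,0,0.002,0,0.1],[0,0,0,0,0,0,0.1]]]';  python3 -m handwheel '[[[0,0,0,0,0.002,0,0.1],[0,0,0,0,0,0,0.1]]]'
```

```text
t: 13.55
tcp_pos: [0.5291, -0.1305, 0.0784]
tool_rot: [-0.078, 0.997, -0.001, 0.001]
force: [-0.8, -0.8, 5.8]
finger_gap: 0.298
gripper_force: 27.5
t: 13.8
tcp_pos: [0.529, -0.1293, 0.0784]
tool_rot: [-0.078, 0.997, -0.001, 0.001]
force: [-0.8, -2.7, 5.9]
finger_gap: 0.3
gripper_force: 27.4
t: 14.05
tcp_pos: [0.5287, -0.1275, 0.0785]
tool_rot: [-0.078, 0.997, -0.001, 0.001]
force: [-0.6, -3.6, 5.7]
finger_gap: 0.301
gripper_force: 27.4
t: 14.3
tcp_pos: [0.5283, -0.1251, 0.0784]
tool_rot: [-0.078, 0.997, -0.001, 0.001]
force: [-0.3, -2.1, 7.3]
finger_gap: 0.302
gripper_force: 27.5
```

```bash
f(){ grep -E 'tcp_pos|^force'; }
python3 -m handwheel '[[[0,0,0,0,0.001,0,0.1],[0,0,0,0,0,0,0.1]]]'|f; python3 -m handwheel '[[[0,0,0,0,0.001,0,0.1],[0,0,0,0,0,0,0.1]]]'|f; python3 -m handwheel '[[[0,0,0,0,0.001,0,0.1],[0,0,0,0,0,0,0.1]]]'|f; python3 -m handwheel '[[[0,0,0,0,0.001,0,0.1],[0,0,0,0,0,0,0.1]]]'|f
```

```text
tcp_pos: [0.5282, -0.1241, 0.0785]
force: [-1.0, -2.3, 6.5]
tcp_pos: [0.5279, -0.1226, 0.0784]
force: [-0.3, -0.5, 6.7]
tcp_pos: [0.5277, -0.1213, 0.0784]
force: [-0.2, 1.2, 6.2]
tcp_pos: [0.5275, -0.1203, 0.0784]
force: [-0.5, 1.0, 7.1]
```

```bash
f(){ grep -E 'tcp_pos|^force'; }
python3 -m handwheel '[[[0,0,0,0,0.001,0,0.1],[0,0,0,0,0,0,0.1]]]'|f; python3 -m handwheel '[[[0,0,0,0,0.001,0,0.1],[0,0,0,0,0,0,0.1]]]'|f
```

```text
tcp_pos: [0.5275, -0.1201, 0.0784]
force: [-1.1, -2.0, 4.8]
tcp_pos: [0.5275, -0.1199, 0.0784]
force: [-0.9, -4.7, 4.6]
```

```bash
f(){ grep -E '^t|tcp_pos|force'; }
python3 -m handwheel '[[[0,0,0,0,-0.001,0,0.1],[0,0,0,0,0,0,0.1],[0,0,0,0,0,0,0.1],[0,0,0,0,0,0,0.1],[0,0,0,0,0,0,0.1]]]'|f
python3 - <<'E'
from h import *
cm=cam("wrist");im=snapshot("wrist")[:,:,::-1].copy()
np.save("w5M.npy",cm[1]);t=snapshot("top")[:,:,::-1];s=np.zeros((360,800,3),np.uint8)
s[:,:480]=cv2.resize(t[140:215,240:340],(480,360),interpolation=cv2.INTER_CUBIC);s[:240,480:]=cv2.resize(t[140:200,145:225],(320,240),interpolation=cv2.INTER_CUBIC)
cv2.imwrite("pics/fin.png",s)
E
```

```text
t: 16.42
tcp_pos: [0.5275, -0.12, 0.0784]
tool_rot: [-0.078, 0.997, -0.001, 0.001]
force: [-1.6, -1.7, 6.5]
gripper_force: 27.4
```

View pics/fin.png

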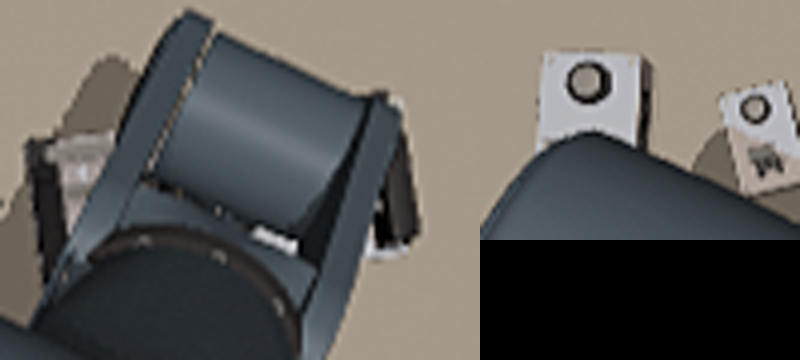

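The arm hides the head in this view, but the forces are clear. The head was pulled ahead by about 1 N, then held firmly. It stayed at y = -0.120 while the command changed by 2 mm, and it sits at about 0.085 travel, where the V was seen. I'm handing in.

```bash
python3 -c "
from station import *
print(sign_off())"
```

```text
the job is handed in; nothing more can be done
None
```

I pressed the test button, lifted the lever back up so it stays up, and slid the head until its ball clicked into the notch at about 0.085 m travel; it is still gripped there and the job is handed in, though the judge's result wasn't shown and the arm hid the head in the last picture, so the click rests on the force readings.

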